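# Gauge two sleeves and stand them on the pass and fail rails

## Task

Check the two plain metal sleeves on the upright gauge pin, one after the other: lower a sleeve over the pin until it either sits all the way down on the pin's base or stops on top of the pin, without forcing it. Stand a sleeve that goes all the way down upright on the higher narrow rail of the rack, and one that stops on the pin upright on the lower rail; put the first sleeve away before you try the second, and leave the other things on the bench where they are.

Things in the scene. Friction and masses are not known exactly. Their poses are not given: they have to be found in the camera images.
- sleeve_1: plain steel sleeve (tube open at both ends), 36 mm outside diameter, 80 mm long, standing upright; one of the two sleeves has a bore of 22 mm and the other of 15 mm, otherwise they are alike. Origin at the centre of its lower end, z up along its axis. About 150 g; it can be gripped from above across its outside, near the top
- sleeve_2: plain steel sleeve (tube open at both ends), 36 mm outside diameter, 80 mm long, standing upright; one of the two sleeves has a bore of 22 mm and the other of 15 mm, otherwise they are alike. Origin at the centre of its lower end, z up along its axis. About 150 g; it can be gripped from above across its outside, near the top
- gauge: fixed plug gauge: grey base plate 80 x 80 x 12 mm with an upright steel pin of 18 mm diameter and 60 mm length at its middle (flat top, small chamfer). Origin at the centre of the underside of the base, z up
- pin_tip (a point): centre of the flat top of the gauge pin, 72 mm above the bench; a sleeve that does not fit rests here
- pin_foot (a point): point on the pin's axis at the top face of the base plate, 12 mm above the bench; a sleeve that fits comes down to here
- rack: fixed rack: dark base plate 200 (x) x 160 (y) x 8 mm with two parallel aluminium rails along its own y, each 22 mm wide (narrower than a sleeve), 150 mm long and 14 mm thick on two posts; the rails are 120 mm apart, the lower at x = -60 mm, the higher at x = +60 mm. Origin at the centre of the underside, z up
- low_rail (a point): middle of the top face of the lower rail, 70 mm above the bench; axes as the rack's (y along the rail)
- high_rail (a point): middle of the top face of the higher rail, 130 mm above the bench; axes as the rack's (y along the rail)
- epoxy_bottle: bystander: white bottle with screw cap, 43 mm diameter, 115 mm tall, standing; origin at the centre of its underside
- tape_measure: bystander: black tape measure 32 x 82 x 66 mm, standing; origin at the centre of its underside, long side along its y
- hex_keys: bystander: folding hex key set in a case, 31 x 86 x 22 mm, lying; origin at the centre of its underside, long side along its y
Mind the look-alikes: they are no part of the job. Leave any blue or green look-alike of the sleeve_2 alone.

How it is judged:
By the outcome, as a careful person would: the job done as asked, in the order asked, and still so for the second after the job is handed in, with the robot touching nothing.
It also fails if it takes over 61 s, if anything falls off the work surface, if the arm or the gripper's body presses on something with over 40 N, if the wrist force passes 120 N, or if a joint passes its speed limit or range.

## Robot

A 6-joint arm with a two-finger parallel gripper is mounted at the origin on a cart in front of the work surface, level with it; the furniture and walls round the work are solid. World frame = base frame: x ahead of the robot, y to its left, z up, the work surface at z = 0. Lengths are in m, angles in rad, forces in N, time in s.
With the tool pointing down it reaches from about 0.35 to 0.975 m from the base axis. Payload 4.9 kg.
Tool frame: the origin (TCP) lies on the mounting face of the last link; the fingertips stand 173 mm ahead of it and the grasp point (between the pads) lies 155 mm ahead of it; z points along the fingers, y is the direction in which the jaws open and shut (so a half turn about z gives the same grasp; the last joint's range is limited). The gripper opens to 85 mm and grips with 20 to 120 N. Pads are 22 mm wide; open, the fingers measure 114 mm over their backs; the gripper's body (76 mm by 85 mm) begins 54 mm behind the grasp point. The pads swing forward as they close: fully open they stand 13 mm farther back than shut.
Start: joints at [1.203, 0.053, 1.613, -0, 1.476, -0.119], TCP at [0.154, 0.606, 0.405] pointing down, gripper open.
Joint ranges: [-3.01, 3.01], [-1.01, 2.22], [0.06, 2.58], [-1.02, 4.17], [0.09, 2.62], [-3.14, 3.14]. Speed limits (rad/s): [2.57, 2.57, 3.14, 3.14, 3.14, 3.14].

## Interface

Orientations are given as a unit quaternion [w, x, y, z].
In Python, from plant import manip gives the robot as it stands.
- The arm moves only by the tool play_rows, never from a script. Its argument "increments" is a list of rows, each an object with "offset": the shift along the tool's x, y, z in mm, a list of three; "twist": the turn about the tool's z in rad; "grip": the opening, from 0 (shut) to 1 (fully open). In form: [{"offset": [dx, dy, dz], "twist": twist, "grip": grip}, ...]. A call has 1 to 5 rows; each row is the pose to reach, as a shift and turn from the pose commanded when the call began, along the tool's axes at that moment; what a row does not reach only later rows make up. A row lasts 1/12 s, in which the tool goes at most 41.7 mm and 7.16 degrees, less where a joint would pass 70% of its speed; a pose out of reach is approached as far as the arm can. A call with a gripper value outside its range is refused whole. The fingers move at their own pace and stop on an object; the grip force is fixed at half the most. Time passes only in rows, so rows that repeat a pose let the fingers close. It gives the time, the measured TCP pose, the force and the opening at its end, in the units of the state.
- manip.state(): the state, without advancing time (a new reading comes with each control period).
- manip.grab_frame(name): name is "scene" or "top" or "wrist"; returns the picture (420x560x3 uint8, blue, green, red); there is no depth.
- manip.get_calibration(name): a dict with "fx", "fy", "cx", "cy" (pixels), "T" (4x4, takes a point from camera to world coordinates). Camera axes: x right, y down, z forward; pixel columns grow to the right and rows downward; lengths in m; the calibration is good to about 2 mm. A picture is of the moment at which its call begins: read the wrist's pose just before it. get_calibration takes no time and is no camera call; for the wrist camera it gives the pose at the moment of the call.
- manip.job_done(): hands the job in, once; it reports no verdict.
Trained networks look in the newest picture that a camera, given by its name, has taken for a name from the list of things; names that differ only in an ending like _2 or _b are one class to them, and where a whole thing is asked for, a point or a joint stands for the part that bears it (a point fixed in the world has none). Each returns a list of dicts, best first, with "p" (0 to 1); they miss things now and then, are a little off and sometimes report something else, mostly with a low value. They report only what shows in the picture. A call takes as long as a camera call. They do not tell look-alikes from the thing itself.
- manip.boxes_of(query, camera): "xyz" ([x, y, z] in m, in the coordinates of the camera as it stood for that picture, good to about 4 mm: the middle of the surface that is visible of it).
- manip.tip_of(query, camera): "xyz" ([x, y, z] in m, in the coordinates of the camera as it stood for that picture, good to about 4 mm: a listed point, or the origin of a listed thing).
The state is a dict: "time": time; "joint_pos": joint angles; "joint_vel": joint speeds; "joint_efforts": joint torques, N m; "tool_pos": TCP position; "tool_rot": TCP orientation; "contact_force": force on the tool from outside, world axes, zero at the start; "ft_torque": the same for the moment, N m; "gripper_width": opening from 0.0 (shut) to 1.0 (fully open).
Only numpy, scipy, OpenCV 4.12 (cv2) and the standard library are available. Lean on these libraries where they do the work, as an engineer would, in place of code of your own. Each camera call takes 0.05 s, during which the arm holds its last target. There are 200 camera calls.

## Working session

There is one attempt and no reset: what is moved stays moved. The work goes in short steps, Python scripts to look and compute and a tool call to move; the robot and the scene stay as the last step left them, time stands still between calls to the robot, and variables do not carry over. Pictures are saved under pics/ and viewed, about 8 in all and at most 12, crops included, and the job is handed in when it is done.

Besides the shell and the picture viewer there is one more tool, called after "Request:" as name([rows], argument=value, ...), one row to a line, values as JSON. play_rows: Moves the arm, as the interface text tells. Its arguments: {"type":"object","properties":{"increments":{"type":"array"}},"required":["increments"]}

```bash
mkdir -p pics; cat > h.py <<'E'
from plant import manip
import numpy as np, cv2
from scipy.spatial.transform import Rotation as R
def w(cam,p):
    T=np.array(manip.get_calibration(cam)["T"]); return (T@np.r_[p,1])[:3]
def pix(cam,P):
    c=manip.get_calibration(cam); q=np.linalg.inv(np.array(c["T"]))@np.r_[P,1]
    return np.array([c["fx"]*q[0]/q[2]+c["cx"],c["fy"]*q[1]/q[2]+c["cy"]])
def plane(cam,u,v,z):
    c=manip.get_calibration(cam);T=np.array(c["T"])
    d=T[:3,:3]@[(u-c["cx"])/c["fx"],(v-c["cy"])/c["fy"],1]; o=T[:3,3]
    return o+d*(z-o[2])/d[2]
def tool(P,z_extra=0.155):
    "offset in mm in tool axes to bring grasp point to P"
    s=manip.state(); q=s["tool_rot"]; r=R.from_quat([q[1],q[2],q[3],q[0]])
    g=np.array(s["tool_pos"])+r.apply([0,0,z_extra]); return 1000*r.inv().apply(np.array(P)-g)
E
python3 - <<'E'
from h import *
np.set_printoptions(precision=4,suppress=True)
s=manip.state();print(s)
for c in ["scene","top"]:
    im=manip.grab_frame(c);cv2.imwrite(f"pics/{c}0.png",im)
    for n in ["sleeve_1","gauge","pin_tip","rack","low_rail","high_rail","epoxy_bottle","tape_measure","hex_keys"]:
        for d in manip.tip_of(n,c)[:5]:
            P=w(c,d["xyz"]);print(c,n,round(d["p"],2),P,pix(c,P).round())
print(manip.state()["time"])
E
```

```text
{'time': 0.0, 'joint_pos': array([ 1.203 ,  0.0534,  1.6143, -0.    ,  1.476 , -0.119 ]), 'joint_vel': array([ 0.0002, -0.0011,  0.0007,  0.0006, -0.0005,  0.0001]), 'joint_efforts': array([  0.0016, -39.3669, -37.0184,  -0.    ,   0.0069,  -0.    ]), 'tool_pos': array([0.1538, 0.6055, 0.4035]), 'tool_rot': array([-0.0002,  0.1241,  0.9923, -0.001 ]), 'contact_force': array([0.503 , 0.6404, 0.6354]), 'ft_torque': array([0.0112, 0.0011, 0.0067]), 'gripper_width': 1.0004551466750897}
scene sleeve_1 0.95 [ 0.6161 -0.2177  0.0016] [402. 278.]
scene sleeve_1 0.95 [ 0.6004 -0.1374  0.0015] [363. 266.]
scene sleeve_1 0.79 [ 0.6879 -0.2301  0.0001] [423. 266.]
scene sleeve_1 0.71 [ 0.7698 -0.2336  0.0039] [439. 249.]
scene sleeve_1 0.58 [ 0.5394 -0.0075  0.0024] [297. 255.]
scene gauge 0.59 [ 0.4429 -0.1714  0.0032] [335. 312.]
scene gauge 0.31 [ 0.6175 -0.2178  0.0025] [403. 278.]
scene pin_tip 0.75 [ 0.4406 -0.1653  0.0756] [334. 279.]
scene rack 0.71 [ 0.5185  0.2555 -0.001 ] [211. 221.]
scene rack 0.58 [ 0.4405 -0.1686  0.0149] [333. 307.]
scene low_rail 0.68 [ 0.5184  0.2566 -0.0025] [2
[... 550 characters left out ...]
.0078  0.0022] [295. 214.]
top sleeve_1 0.5 [ 0.5989 -0.1337  0.0018] [343. 192.]
top gauge 0.63 [ 0.4392 -0.1723 -0.0017] [359. 254.]
top pin_tip 0.73 [ 0.4428 -0.172   0.0697] [364. 251.]
top pin_tip 0.44 [ 0.5135  0.2513 -0.0012] [196. 226.]
top rack 0.73 [ 0.5151  0.2485 -0.0022] [197. 225.]
top low_rail 0.71 [0.4605 0.2403 0.0662] [195. 245.]
top high_rail 0.67 [0.5749 0.2649 0.1288] [181. 196.]
top epoxy_bottle 0.66 [ 0.6489  0.0192 -0.0006] [284. 174.]
top epoxy_bottle 0.35 [0.5771 0.2661 0.1284] [181. 195.]
top epoxy_bottle 0.29 [ 0.4434 -0.1707  0.0725] [363. 251.]
top tape_measure 0.87 [ 0.3675  0.0826 -0.0025] [260. 283.]
top hex_keys 0.82 [ 0.3731 -0.0679 -0.0046] [319. 280.]
1.0
```

View pics/scene0.png

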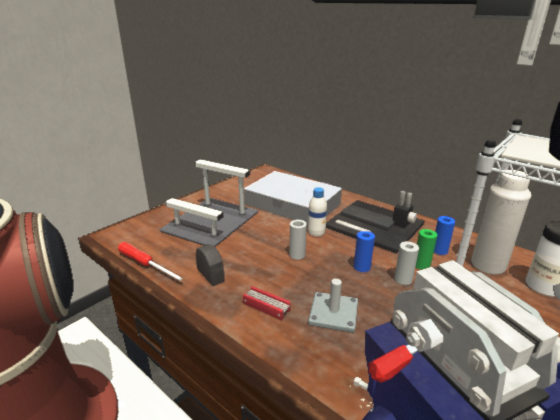

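View pics/top0.png

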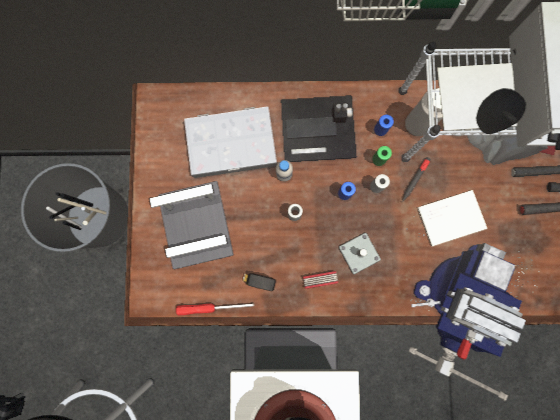

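Steel-grey candidates are scene (297,240) and (406,263). The look-alikes are blue at (364,251) and (445,235), and green at (427,248); I'm leaving those alone. Next is a close crop to check the choice.

```bash
python3 - <<'E'
from h import *
np.set_printoptions(precision=1,suppress=True)
a=cv2.imread("pics/top0.png");s=cv2.imread("pics/scene0.png")
f=lambda im,x,y,n:cv2.resize(im[y-n:y+n,x-n:x+n],(260,260),interpolation=cv2.INTER_CUBIC)
cv2.imwrite("pics/crop.png",np.vstack([np.hstack([f(a,295,211,15),f(a,382,182,15),f(a,362,252,25)]),np.hstack([f(s,297,240,25),f(s,406,263,25),f(s,334,300,35)])]))
print(tool([.541,-.008,.23]),tool([.4417,-.170,.23]),tool([.618,-.217,.23]))
E
```

```text
[-526.3 -499.5   19.7] [-470.  -681.    19.7] [-652.4 -683.1   19.7]
```

View pics/crop.png

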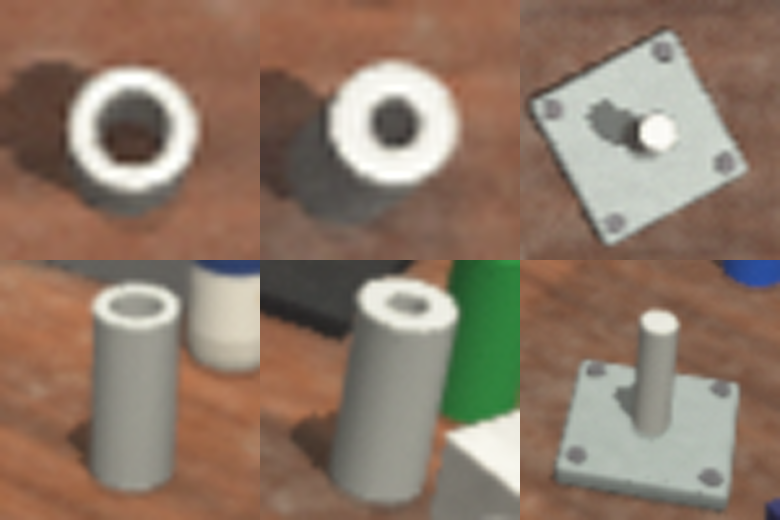

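The crop shows two plain grey sleeves: the top view at (295,211) has the wide bore and the one at (382,182) has the narrow bore. I'll start with the one at (0.541, -0.008).

Request:
play_rows([
  {"offset":[-29,-28,1],"twist":0,"grip":1},
  {"offset":[-58,-55,2],"twist":0,"grip":1},
  {"offset":[-87,-83,3],"twist":0,"grip":1},
  {"offset":[-116,-110,4],"twist":0,"grip":1},
  {"offset":[-145,-138,5],"twist":0,"grip":1},
])

```text
time: 1.42
tool_pos: [0.2609, 0.4348, 0.3997]
tool_rot: [0.0, 0.124, 0.992, 0.0]
contact_force: [0.7, 0.5, 1.2]
gripper_width: 1.001
```

Request:
play_rows([
  {"offset":[-29,-28,1],"twist":0,"grip":1},
  {"offset":[-58,-55,2],"twist":0,"grip":1},
  {"offset":[-87,-83,3],"twist":0,"grip":1},
  {"offset":[-116,-110,4],"twist":0,"grip":1},
  {"offset":[-145,-138,5],"twist":0,"grip":1},
])

```text
time: 1.83
tool_pos: [0.3675, 0.2651, 0.395]
tool_rot: [0.0, 0.124, 0.992, 0.0]
contact_force: [0.5, -0.9, 0.6]
gripper_width: 0.998
```

Request:
play_rows([
  {"offset":[-29,-28,1],"twist":0,"grip":1},
  {"offset":[-58,-55,2],"twist":0,"grip":1},
  {"offset":[-87,-83,3],"twist":0,"grip":1},
  {"offset":[-116,-110,4],"twist":0,"grip":1},
  {"offset":[-145,-138,5],"twist":0,"grip":1},
])

```text
time: 2.25
tool_pos: [0.4741, 0.0954, 0.3901]
tool_rot: [0.001, 0.124, 0.992, 0.0]
contact_force: [2.0, 0.3, -0.1]
gripper_width: 1.0
```

Request:
play_rows([
  {"offset":[-29,-28,1],"twist":0,"grip":1},
  {"offset":[-58,-55,2],"twist":0,"grip":1},
  {"offset":[-85,-80,3],"twist":0,"grip":1},
  {"offset":[-91,-86,5],"twist":0,"grip":1},
  {"offset":[-91,-86,5],"twist":0,"grip":1},
])

```text
time: 2.67
tool_pos: [0.5413, -0.0104, 0.3842]
tool_rot: [-0.001, 0.126, 0.992, -0.0]
contact_force: [0.3, 0.7, -0.2]
gripper_width: 0.999
```

```bash
cat > look.py <<'E'
from h import *
import sys
np.set_printoptions(precision=4,suppress=True)
im=manip.grab_frame("wrist");cv2.imwrite(f"pics/{sys.argv[1]}.png",im)
for n in sys.argv[2:]:
    for d in manip.tip_of(n,"wrist")[:5]:
        P=w("wrist",d["xyz"]);print(n,round(d["p"],2),P,pix("wrist",P).round())
s=manip.state();print(s["time"],s["tool_pos"],s["tool_rot"],s["gripper_width"],s["contact_force"])
E
python3 look.py w1 sleeve_1 pin_tip gauge
python3 -c "
from h import *
print(manip.get_calibration('wrist'))"
```

```text
sleeve_1 0.71 [0.537  0.0021 0.0006] [283. 169.]
sleeve_1 0.64 [ 0.6141 -0.2164 -0.0046] [101. 287.]
sleeve_1 0.64 [ 0.5969 -0.1326 -0.0028] [170. 255.]
pin_tip 0.96 [ 0.4416 -0.1683  0.07  ] [ 31. 119.]
gauge 0.84 [ 0.4374 -0.1646  0.0052] [ 77. 109.]
2.8667 [ 0.54   -0.0071  0.3847] [-0.0001  0.1233  0.9924  0.0002] 1.0007068412093725 [-0.3772  0.4416  1.2832]
{'fx': 374.0664373094954, 'fy': 374.0664373094954, 'cx': 274.3216726620764, 'cy': 204.47003188325309, 'T': array([[ 2.44074916e-01,  9.30870613e-01,  2.71859041e-01,
         4.69393550e-01],
       [ 9.69756120e-01, -2.34492748e-01, -6.77216237e-02,
         1.11674807e-02],
       [ 7.08904156e-04,  2.80166118e-01, -9.59951272e-01,
         3.54427189e-01],
       [ 0.00000000e+00,  0.00000000e+00,  0.00000000e+00,
         1.00000000e+00]])}
```

View pics/w1.png

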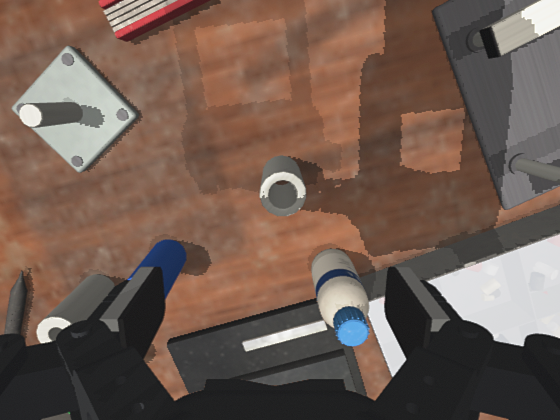

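```bash
cat >> h.py <<'E'
def bright(cam,im,u,v,r,z,thr=200):
    g=im.min(2); m=np.zeros_like(g); cv2.circle(m,(int(u),int(v)),r,255,-1)
    b=((g>thr)&(m>0)).astype(np.uint8)
    c=max(cv2.findContours(b,cv2.RETR_EXTERNAL,cv2.CHAIN_APPROX_NONE)[0],key=cv2.contourArea)
    e=cv2.fitEllipse(cv2.convexHull(c)); return e,plane(cam,*e[0],z)
E
python3 - <<'E'
from h import *
np.set_printoptions(precision=4,suppress=True)
im=cv2.imread("pics/w1.png")
for t in (170,190,210):
  print(t,bright("wrist",im,283,192,30,.08,t),bright("wrist",im,31,115,16,.072,t),bright("wrist",im,52,328,22,.08,t))
t=cv2.imread("pics/top0.png")
for th in (180,200):
  print(bright("top",t,295,211,9,.08,th),bright("top",t,363,251,5,.072,th),bright("top",t,382,181,9,.08,th))
E
```

```text
170 (((281.7872009277344, 191.5819549560547), (39.25761795043945, 44.37110900878906), 77.57835388183594), array([ 0.5386, -0.0002,  0.08  ])) (((29.040756225585938, 114.83285522460938), (20.103168487548828, 26.548961639404297), 119.49279022216797), array([ 0.4388, -0.1668,  0.072 ])) (((52.07375717163086, 328.95037841796875), (23.260448455810547, 35.95819091796875), 68.19497680664062), array([ 0.6076, -0.2173,  0.08  ]))
190 (((281.9162292480469, 191.40728759765625), (38.60149002075195, 43.894989013671875), 79.60643005371094), array([ 0.5385, -0.0001,  0.08  ])) (((29.91774559020996, 115.05409240722656), (19.68832778930664, 23.125686645507812), 137.73606872558594), array([ 0.4391, -0.1662,  0.072 ])) (((52.414695739746094, 329.4755554199219), (24.672523498535156, 34.5394287109375), 70.60367584228516), array([ 0.6081, -0.2172,  0.08  ]))
210 (((275.7269287109375, 183.84364318847656), (18.790491104125977, 36.154335021972656), 59.302734375), array([ 0.5317, -0.0032,  0.08  ])) (((29.87556266784668, 115.08763122558594), (19.371932983398438, 22.792335510253906), 136.37916564941406), array
[... 310 characters left out ...]
(((363.42181396484375, 250.6083526611328), (8.695318222045898, 10.086377143859863), 139.54620361328125), array([ 0.4445, -0.1713,  0.072 ])) (((381.8792724609375, 180.67355346679688), (13.131158828735352, 13.961003303527832), 104.53804779052734), array([ 0.6152, -0.2206,  0.08  ]))
(((294.9423828125, 210.4775390625), (12.875298500061035, 13.373067855834961), 138.33746337890625), array([ 0.5429, -0.0058,  0.08  ])) (((363.45928955078125, 252.00611877441406), (6.122563362121582, 7.395488262176514), 106.39203643798828), array([ 0.4411, -0.1713,  0.072 ])) (((381.8659362792969, 180.94387817382812), (12.696228981018066, 13.405119895935059), 107.65807342529297), array([ 0.6145, -0.2206,  0.08  ]))
```

Request:
play_rows([
  {"offset":[0,4,38],"twist":0,"grip":1},
  {"offset":[0,4,76],"twist":0,"grip":1},
  {"offset":[0,4,114],"twist":0,"grip":1},
  {"offset":[0,4,150],"twist":0,"grip":1},
  {"offset":[0,4,167],"twist":0,"grip":1},
])

```text
time: 3.28
tool_pos: [0.5388, -0.0025, 0.2128]
tool_rot: [-0.004, 0.123, 0.992, 0.0]
contact_force: [-0.9, 0.5, -0.3]
gripper_width: 0.997
```

Request:
play_rows([
  {"offset":[0,0,0],"twist":0,"grip":1},
  {"offset":[0,0,0],"twist":0,"grip":0.6},
  {"offset":[0,0,0],"twist":0,"grip":0.3},
  {"offset":[0,0,0],"twist":0,"grip":0},
  {"offset":[0,0,0],"twist":0,"grip":0},
])

```text
time: 3.7
tool_pos: [0.5425, -0.0044, 0.2202]
tool_rot: [0.002, 0.124, 0.992, -0.0]
contact_force: [0.3, 0.7, 0.2]
gripper_width: 0.454
```

Request:
play_rows([
  {"offset":[0,0,0],"twist":0,"grip":0},
  {"offset":[0,0,0],"twist":0,"grip":0},
  {"offset":[0,0,0],"twist":0,"grip":0},
])

```text
time: 3.95
tool_pos: [0.5428, -0.0046, 0.2203]
tool_rot: [0.002, 0.124, 0.992, 0.0]
contact_force: [-1.1, 1.4, 7.0]
gripper_width: 0.397
```

```bash
python3 look.py w2 sleeve_1 pin_tip gauge
```

```text
sleeve_1 0.69 [ 0.5373 -0.0027 -0.0047] [274. 221.]
sleeve_1 0.68 [ 0.597  -0.1359 -0.0018] [ 87. 363.]
4.15 [ 0.5428 -0.0047  0.2203] [0.0021 0.1241 0.9923 0.0001] 0.3962037418505046 [0.919  0.5419 6.3093]
```

View pics/w2.png

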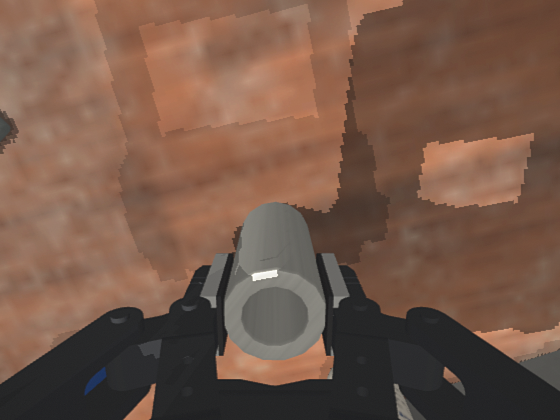

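```bash
python3 - <<'E'
from h import *
np.set_printoptions(precision=4,suppress=True)
for p in [(275.5,309.5),(225,312),(326,310),(276,359),(270,262),(275,318)]:
    P=plane("wrist",*p,.08); print(p,P, tool(P))
# bottom front edge of sleeve at z=0: (275,203)
P=plane("wrist",275,203,0);print(P,tool(P))
print(tool([.5,0,.2]),manip.state()["joint_pos"])
c=manip.get_calibration('wrist');s=manip.state();q=s['tool_rot'];r=R.from_quat([q[1],q[2],q[3],q[0]])
print(r.inv().apply(np.array(c['T'])[:3,3]-s['tool_pos']),r.as_matrix().T@np.array(c['T'])[:3,:3])
E
```

```text
(275.5, 309.5) [ 0.5395 -0.0028  0.08  ] [  4.2673   0.9173 -14.7522]
(225, 312) [ 0.5362 -0.0194  0.08  ] [  3.3164 -15.964  -14.7604]
(326, 310) [0.5438 0.0135 0.08  ] [  4.0771  17.7767 -14.7392]
(276, 359) [ 0.5586 -0.0074  0.08  ] [-15.3683   1.1219 -14.6688]
(270, 262) [ 0.5223 -0.0002  0.08  ] [ 21.5893  -0.8719 -14.827 ]
(275, 318) [ 0.5426 -0.0037  0.08  ] [  1.0161   0.7543 -14.7385]
[ 0.5263  0.0006 -0.    ] [18.2218  0.8999 65.1893]
[  42.7091   -6.0274 -134.9214] [-0.1458  0.0477  1.9459  0.0003  1.1437 -1.4678]
[0.0729 0.0004 0.0303] [[ 0.0006 -0.9598 -0.2805]
 [ 1.      0.0005  0.0005]
 [-0.0003 -0.2805  0.9598]]
```

Request:
play_rows([
  {"offset":[0,0,-5],"twist":0,"grip":0},
  {"offset":[0,0,-20],"twist":0,"grip":0},
  {"offset":[0,0,-50],"twist":0,"grip":0},
  {"offset":[0,-10,-85],"twist":0,"grip":0},
  {"offset":[1,-35,-93],"twist":0,"grip":0},
])

```text
time: 4.57
tool_pos: [0.5337, -0.0373, 0.317]
tool_rot: [0.005, 0.123, 0.992, 0.0]
contact_force: [2.2, -0.3, 0.6]
gripper_width: 0.396
```

Request:
play_rows([
  {"offset":[1,-35,0],"twist":0,"grip":0},
  {"offset":[3,-70,0],"twist":0,"grip":0},
  {"offset":[5,-105,0],"twist":0,"grip":0},
  {"offset":[7,-135,0],"twist":0,"grip":0},
  {"offset":[7,-149,0],"twist":0,"grip":0},
])

```text
time: 4.98
tool_pos: [0.4871, -0.1835, 0.3109]
tool_rot: [-0.0, 0.125, 0.992, -0.001]
contact_force: [0.3, -0.5, -0.3]
gripper_width: 0.393
```

Request:
play_rows([
  {"offset":[0,0,0],"twist":0,"grip":0},
  {"offset":[0,0,0],"twist":0,"grip":0},
])

```text
time: 5.15
tool_pos: [0.4881, -0.1813, 0.3107]
tool_rot: [-0.0, 0.125, 0.992, 0.0]
contact_force: [0.6, 0.4, -1.5]
gripper_width: 0.395
```

```bash
python3 look.py w3 sleeve_1 pin_tip gauge pin_foot
```

```text
sleeve_1 0.87 [ 0.5949 -0.1355 -0.0014] [355. 298.]
sleeve_1 0.8 [ 0.4842 -0.179   0.088 ] [273. 226.]
pin_tip 0.9 [ 0.4427 -0.1681  0.0715] [274. 143.]
gauge 0.76 [ 0.4416 -0.1631  0.004 ] [280. 128.]
pin_foot 0.94 [ 0.4393 -0.1666  0.0098] [275. 127.]
5.4 [ 0.4887 -0.1799  0.3106] [-0.0001  0.1233  0.9924  0.0001] 0.39224620062831766 [ 0.54   -1.3226 -1.0278]
```

View pics/w3.png

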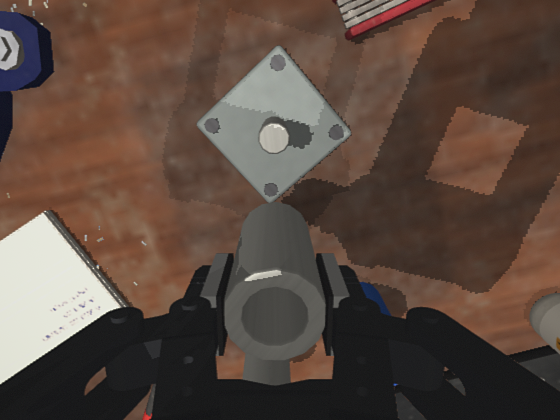

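```bash
python3 - <<'E'
import cv2,numpy as np
im=cv2.imread("pics/w3.png")
a=cv2.resize(im[100:180,220:340],None,fx=5,fy=5,interpolation=cv2.INTER_CUBIC)
b=cv2.resize(im[190:250,220:340],None,fx=5,fy=5,interpolation=cv2.INTER_CUBIC)[:200]
b=np.clip(b.astype(float)*1.6,0,255).astype(np.uint8)
cv2.imwrite("pics/c3.png",np.vstack([a,b]))
E
```

```text
(no output)
```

View pics/c3.png

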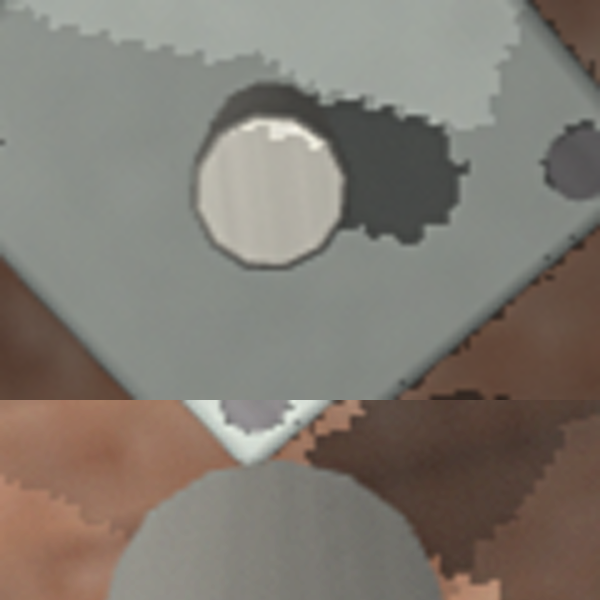

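```bash
python3 - <<'E'
from h import *
np.set_printoptions(precision=2,suppress=True)
p=plane("wrist",273.7,138.4,.0715); a=plane("wrist",275.1,202,.0903)
print(p,tool(p),a,tool(a)); t=tool(a); 
print("sleeve bottom centre x",t[0]-18,"move",tool(p)-t+[18,0,0])
E
```

```text
[ 0.44 -0.17  0.07] [49.95  0.19 84.12] [ 0.47 -0.17  0.09] [18.74  0.96 65.31]
sleeve bottom centre x 0.7358907195780269 move [49.21 -0.77 18.81]
```

Request:
play_rows([
  {"offset":[20,0,0],"twist":0,"grip":0},
  {"offset":[40,0,0],"twist":0,"grip":0},
  {"offset":[49,-0.8,0],"twist":0,"grip":0},
  {"offset":[49,-0.8,5],"twist":0,"grip":0},
  {"offset":[49,-0.8,12],"twist":0,"grip":0},
])

```text
time: 5.82
tool_pos: [0.4412, -0.1694, 0.2993]
tool_rot: [0.001, 0.124, 0.992, -0.001]
contact_force: [0.1, 0.4, -1.2]
gripper_width: 0.393
```

Request:
play_rows([
  {"offset":[0,0,2],"twist":0,"grip":0},
  {"offset":[0,0,4],"twist":0,"grip":0},
  {"offset":[0,0,6],"twist":0,"grip":0},
  {"offset":[0,0,8],"twist":0,"grip":0},
  {"offset":[0,0,9],"twist":0,"grip":0},
])

```text
time: 6.23
tool_pos: [0.441, -0.1697, 0.2894]
tool_rot: [-0.0, 0.124, 0.992, 0.0]
contact_force: [0.1, 0.5, -1.2]
gripper_width: 0.395
```

Request:
play_rows([
  {"offset":[0,0,4],"twist":0,"grip":0},
  {"offset":[0,0,10],"twist":0,"grip":0},
  {"offset":[0,0,16],"twist":0,"grip":0},
  {"offset":[0,0,22],"twist":0,"grip":0},
  {"offset":[0,0,26],"twist":0,"grip":0},
])

```text
time: 6.65
tool_pos: [0.4405, -0.1694, 0.2625]
tool_rot: [-0.001, 0.124, 0.992, 0.0]
contact_force: [0.2, 0.2, -1.2]
gripper_width: 0.397
```

Request:
play_rows([
  {"offset":[0,0,7],"twist":0,"grip":0},
  {"offset":[0,0,14],"twist":0,"grip":0},
  {"offset":[0,0,20],"twist":0,"grip":0},
  {"offset":[0,0,25],"twist":0,"grip":0},
  {"offset":[0,0,27],"twist":0,"grip":0},
])

```text
time: 7.07
tool_pos: [0.4405, -0.1694, 0.2355]
tool_rot: [-0.001, 0.124, 0.992, 0.0]
contact_force: [0.1, 0.8, -1.4]
gripper_width: 0.398
```

Request:
play_rows([
  {"offset":[0,0,1],"twist":0,"grip":0},
  {"offset":[0,0,2],"twist":0,"grip":0},
  {"offset":[0,0,3],"twist":0,"grip":0},
  {"offset":[0,0,3.5],"twist":0,"grip":0},
  {"offset":[0,0,3.5],"twist":0,"grip":0},
])

```text
time: 7.48
tool_pos: [0.4409, -0.1696, 0.2334]
tool_rot: [0.0, 0.124, 0.992, -0.0]
contact_force: [-0.3, 0.2, -1.5]
gripper_width: 0.396
```

Request:
play_rows([
  {"offset":[0,0,0],"twist":0,"grip":0},
  {"offset":[0,0,0.5],"twist":0,"grip":0},
  {"offset":[0,0,1],"twist":0,"grip":0},
  {"offset":[0,0,1],"twist":0,"grip":0},
])

```text
time: 7.82
tool_pos: [0.4409, -0.1697, 0.2324]
tool_rot: [0.0, 0.124, 0.992, -0.0]
contact_force: [-0.9, 0.6, -0.9]
gripper_width: 0.393
```

Request:
play_rows([
  {"offset":[0,0,0.5],"twist":0,"grip":0},
  {"offset":[0,0,1],"twist":0,"grip":0},
  {"offset":[0,0,1],"twist":0,"grip":0},
])

```text
time: 8.07
tool_pos: [0.4411, -0.1697, 0.2323]
tool_rot: [-0.0, 0.124, 0.992, 0.0]
contact_force: [-2.8, 1.3, 7.0]
gripper_width: 0.401
```

Request:
play_rows([
  {"offset":[0,0,0.5],"twist":0,"grip":0},
  {"offset":[0,0,1],"twist":0,"grip":0},
  {"offset":[0,0,1],"twist":0,"grip":0},
])

```text
time: 8.32
tool_pos: [0.4413, -0.1698, 0.2323]
tool_rot: [-0.0, 0.124, 0.992, 0.0]
contact_force: [-5.6, 3.8, 11.6]
gripper_width: 0.395
```

Request:
play_rows([
  {"offset":[0,0,-8],"twist":0,"grip":0},
  {"offset":[0,0,-35],"twist":0,"grip":0},
  {"offset":[0,0,-72],"twist":0,"grip":0},
  {"offset":[0,0,-110],"twist":0,"grip":0},
  {"offset":[0,0,-147],"twist":0,"grip":0},
])

```text
time: 8.73
tool_pos: [0.4404, -0.1694, 0.3786]
tool_rot: [-0.0, 0.124, 0.992, 0.0]
contact_force: [0.9, -0.3, -1.4]
gripper_width: 0.396
```

Request:
play_rows([
  {"offset":[-5,30,0],"twist":0,"grip":0},
  {"offset":[-11,68,0],"twist":0,"grip":0},
  {"offset":[-17,106,0],"twist":0,"grip":0},
  {"offset":[-23,144,0],"twist":0,"grip":0},
  {"offset":[-29,182,0],"twist":0,"grip":0},
])

```text
time: 9.15
tool_pos: [0.514, 0.0014, 0.3774]
tool_rot: [0.0, 0.124, 0.992, -0.0]
contact_force: [0.4, 0.5, -2.2]
gripper_width: 0.399
```

Request:
play_rows([
  {"offset":[-6,38,0],"twist":0,"grip":0},
  {"offset":[-12,76,0],"twist":0,"grip":0},
  {"offset":[-18,114,0],"twist":0,"grip":0},
  {"offset":[-24,152,0],"twist":0,"grip":0},
  {"offset":[-30,190,0],"twist":0,"grip":0},
])

```text
time: 9.57
tool_pos: [0.5899, 0.1784, 0.377]
tool_rot: [0.0, 0.124, 0.992, -0.0]
contact_force: [0.7, -0.6, -1.6]
gripper_width: 0.397
```

Request:
play_rows([
  {"offset":[-6,35,0],"twist":0,"grip":0},
  {"offset":[-11,65,0],"twist":0,"grip":0},
  {"offset":[-14,84,0],"twist":0,"grip":0},
  {"offset":[-14,84,0],"twist":0,"grip":0},
])

```text
time: 9.9
tool_pos: [0.6244, 0.2577, 0.3766]
tool_rot: [-0.0, 0.122, 0.992, 0.001]
contact_force: [-1.0, -0.1, -1.0]
gripper_width: 0.395
```

```bash
python3 look.py w4 sleeve_1 high_rail low_rail rack
```

```text
sleeve_1 0.63 [0.6177 0.2593 0.1542] [279. 222.]
sleeve_1 0.27 [0.58   0.2627 0.1257] [268. 146.]
high_rail 0.73 [0.5737 0.2609 0.1281] [264. 137.]
rack 0.79 [ 0.5187  0.2439 -0.0012] [234.  64.]
10.15 [0.6237 0.2534 0.3771] [-0.0001  0.1246  0.9922 -0.0002] 0.39825324157518566 [-0.2265 -0.5133 -1.0088]
```

View pics/w4.png

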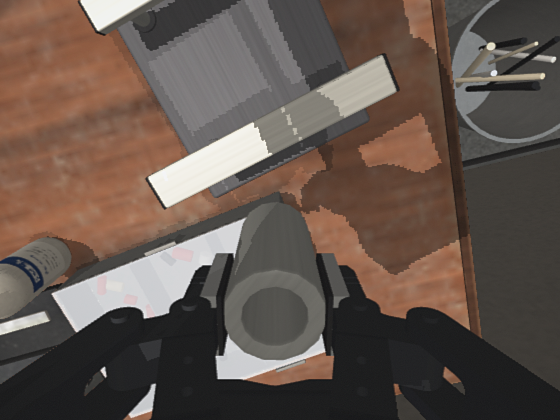

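```bash
python3 - <<'E'
from h import *
np.set_printoptions(precision=4,suppress=True)
L=plane("wrist",156.5,193,.13);Rr=plane("wrist",391,72.5,.13);m=(L+Rr)/2
print(L,Rr,m,np.linalg.norm(L-Rr),np.degrees(np.arctan2(*(Rr-L)[[1,0]])),tool(m))
print(tool(plane("wrist",276,202,.157)), manip.state()["tool_pos"])
E
```

```text
[0.5901 0.1897 0.13  ] [0.5572 0.3367 0.13  ] [0.5737 0.2632 0.13  ] 0.15063033581129476 102.59838414997998 [50.8069 -2.7875 92.0831]
[18.8583  1.4301 65.0742] [0.6237 0.2534 0.3771]
```

Request:
play_rows([
  {"offset":[20,0,0],"twist":0,"grip":0},
  {"offset":[40,-2,0],"twist":0,"grip":0},
  {"offset":[50,-3,0],"twist":0,"grip":0},
  {"offset":[50,-3,10],"twist":0,"grip":0},
  {"offset":[50,-3,20],"twist":0,"grip":0},
])

```text
time: 10.57
tool_pos: [0.5747, 0.2633, 0.3578]
tool_rot: [0.001, 0.124, 0.992, 0.0]
contact_force: [0.6, -0.6, -0.7]
gripper_width: 0.394
```

Request:
play_rows([
  {"offset":[0,0,2],"twist":0,"grip":0},
  {"offset":[0,0,3.5],"twist":0,"grip":0},
  {"offset":[0,0,5],"twist":0,"grip":0},
  {"offset":[0,0,5.5],"twist":0,"grip":0},
  {"offset":[0,0,5.5],"twist":0,"grip":0},
])

```text
time: 10.98
tool_pos: [0.575, 0.2637, 0.3517]
tool_rot: [0.0, 0.124, 0.992, -0.0]
contact_force: [0.0, -0.3, -0.8]
gripper_width: 0.399
```

Bottom is at about 0.131. I'll go down gently in small steps.

Request:
play_rows([
  {"offset":[0,0,0.5],"twist":0,"grip":0},
  {"offset":[0,0,1],"twist":0,"grip":0},
  {"offset":[0,0,1.5],"twist":0,"grip":0},
  {"offset":[0,0,1.5],"twist":0,"grip":0},
])

```text
time: 11.32
tool_pos: [0.5747, 0.2639, 0.3504]
tool_rot: [0.0, 0.124, 0.992, 0.0]
contact_force: [0.1, 0.9, -1.3]
gripper_width: 0.392
```

Request:
play_rows([
  {"offset":[0,0,0.5],"twist":0,"grip":0},
  {"offset":[0,0,0.8],"twist":0,"grip":0},
  {"offset":[0,0,0.8],"twist":0,"grip":0},
])

```text
time: 11.57
tool_pos: [0.5747, 0.2639, 0.3504]
tool_rot: [0.0, 0.124, 0.992, 0.0]
contact_force: [-2.0, -1.4, 3.6]
gripper_width: 0.393
```

Request:
play_rows([
  {"offset":[0,0,0],"twist":0,"grip":0.42},
  {"offset":[0,0,0],"twist":0,"grip":0.46},
  {"offset":[0,0,0],"twist":0,"grip":0.52},
  {"offset":[0,0,0],"twist":0,"grip":0.6},
  {"offset":[0,0,0],"twist":0,"grip":0.7},
])

```text
time: 11.98
tool_pos: [0.5746, 0.2638, 0.3491]
tool_rot: [-0.0, 0.124, 0.992, -0.0]
contact_force: [-0.5, -0.5, -0.2]
gripper_width: 0.697
```

Request:
play_rows([
  {"offset":[0,0,0],"twist":0,"grip":0.75},
  {"offset":[0,0,0],"twist":0,"grip":0.8},
  {"offset":[0,0,-10],"twist":0,"grip":0.8},
  {"offset":[0,0,-30],"twist":0,"grip":0.8},
  {"offset":[0,0,-60],"twist":0,"grip":0.8},
])

```text
time: 12.4
tool_pos: [0.574, 0.2636, 0.4071]
tool_rot: [-0.003, 0.124, 0.992, -0.001]
contact_force: [0.6, 1.0, -0.1]
gripper_width: 0.796
```

```bash
python3 look.py w5 sleeve_1 high_rail low_rail; python3 - <<'E'
from h import *
im=manip.grab_frame("scene");cv2.imwrite("pics/s5.png",im)
a=cv2.resize(im[120:260,130:290],None,fx=2.5,fy=2.5)
b=cv2.imread("pics/w5.png")
cv2.imwrite("pics/c5.png",np.hstack([cv2.resize(a,(400,350)),cv2.resize(b[:,60:],(400,350))]))
E
```

```text
sleeve_1 0.92 [0.5757 0.268  0.139 ] [277. 200.]
low_rail 0.69 [0.4668 0.2421 0.0768] [210.  57.]
12.6 [0.5749 0.2639 0.4118] [0.0017 0.1241 0.9923 0.0008] 0.8032148162167299 [-0.772  -0.1517 -1.716 ]
```

View pics/c5.png

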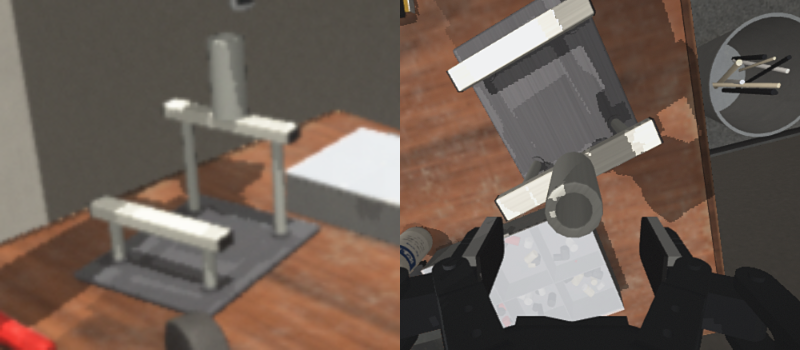

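Request:
play_rows([
  {"offset":[-10,-30,0],"twist":0,"grip":0.8},
  {"offset":[-24,-69,0],"twist":0,"grip":0.8},
  {"offset":[-38,-108,0],"twist":0,"grip":0.8},
  {"offset":[-52,-147,0],"twist":0,"grip":0.8},
  {"offset":[-65,-186,0],"twist":0,"grip":0.8},
])

```text
time: 13.07
tool_pos: [0.5914, 0.0659, 0.4077]
tool_rot: [-0.001, 0.124, 0.992, -0.0]
contact_force: [1.2, -0.8, -0.2]
gripper_width: 0.799
```

Request:
play_rows([
  {"offset":[-13,-38,0],"twist":0,"grip":0.8},
  {"offset":[-26,-76,0],"twist":0,"grip":0.8},
  {"offset":[-39,-114,0],"twist":0,"grip":0.8},
  {"offset":[-52,-152,0],"twist":0,"grip":0.8},
  {"offset":[-65,-190,0],"twist":0,"grip":0.8},
])

```text
time: 13.48
tool_pos: [0.6075, -0.1345, 0.4077]
tool_rot: [-0.001, 0.124, 0.992, 0.0]
contact_force: [1.1, -0.4, -0.3]
gripper_width: 0.802
```

Request:
play_rows([
  {"offset":[-10,-30,3],"twist":0.11,"grip":0.8},
  {"offset":[-20,-60,6],"twist":0.22,"grip":0.8},
  {"offset":[-27,-82,9],"twist":0.33,"grip":0.8},
  {"offset":[-27,-82,12],"twist":0.44,"grip":0.8},
  {"offset":[-27,-82,15],"twist":0.52,"grip":0.8},
])

```text
time: 13.9
tool_pos: [0.6135, -0.2205, 0.3921]
tool_rot: [-0.002, 0.379, 0.926, 0.0]
contact_force: [0.4, 0.2, -0.2]
gripper_width: 0.797
```

Request:
play_rows([
  {"offset":[0,0,0],"twist":0,"grip":0.8},
])

```text
time: 13.98
tool_pos: [0.6135, -0.2193, 0.3915]
tool_rot: [-0.002, 0.376, 0.927, 0.0]
contact_force: [-0.1, -0.2, 0.4]
gripper_width: 0.798
```

```bash
python3 look.py w6 sleeve_1 pin_tip; python3 - <<'E'
from h import *
np.set_printoptions(precision=4,suppress=True)
im=cv2.imread("pics/w6.png");print(pix("wrist",[.615,-.219,.08]))
for t in (150,170,190): 
    try:
        e,P=bright("wrist",im,*pix("wrist",[.615,-.217,.08]),30,.08,t); print(e,P,tool(P))
    except Exception as x: print(x)
E
```

```text
sleeve_1 0.96 [ 0.5956 -0.1364 -0.0011] [325.  99.]
sleeve_1 0.89 [ 0.7669 -0.2325  0.0008] [364. 283.]
sleeve_1 0.82 [ 0.6843 -0.2257  0.0044] [318. 228.]
sleeve_1 0.61 [ 0.6173 -0.2162 -0.0014] [279. 174.]
14.1333 [ 0.6139 -0.2185  0.3935] [-0.0008  0.374   0.9274  0.0001] 0.8013995165676404 [-0.2115  0.4533 -0.1128]
[275.3737 194.4341]
((275.22747802734375, 194.14173889160156), (42.270111083984375, 43.33268356323242), 85.55824279785156) [ 0.6148 -0.2189  0.08  ] [ -1.3765   0.3891 158.5216]
((272.44476318359375, 193.45433044433594), (37.08882141113281, 38.210289001464844), 35.11372756958008) [ 0.6128 -0.2201  0.08  ] [ -0.8226  -1.7878 158.5234]
((261.0741882324219, 186.53465270996094), (9.206521987915039, 20.600427627563477), 27.5186824798584) [ 0.6027 -0.2226  0.08  ] [  4.7292 -10.6282 158.5356]
```

View pics/w6.png

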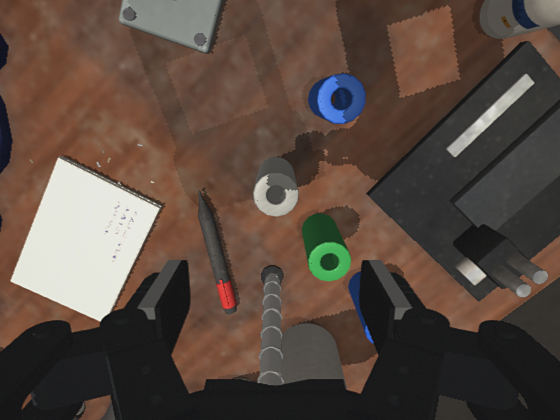

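The steel sleeve's rim is at (275,194), with the green look-alike at (328,260), blue at (340,97) and a shelf post at (270,300). Jaws at 46° clear all of them. Descending.

Request:
play_rows([
  {"offset":[-1.4,0.4,40],"twist":0,"grip":0.8},
  {"offset":[-1.4,0.4,80],"twist":0,"grip":0.8},
  {"offset":[-1.4,0.4,120],"twist":0,"grip":0.8},
  {"offset":[-1.4,0.4,155],"twist":0,"grip":0.8},
  {"offset":[-1.4,0.4,173],"twist":0,"grip":0.8},
])

```text
time: 14.55
tool_pos: [0.6135, -0.218, 0.2157]
tool_rot: [-0.004, 0.374, 0.927, 0.0]
contact_force: [-1.1, -0.2, -1.4]
gripper_width: 0.803
```

Request:
play_rows([
  {"offset":[0,0,0],"twist":0,"grip":0.7},
  {"offset":[0,0,0],"twist":0,"grip":0.5},
  {"offset":[0,0,0],"twist":0,"grip":0.3},
  {"offset":[0,0,0],"twist":0,"grip":0},
  {"offset":[0,0,0],"twist":0,"grip":0},
])

```text
time: 14.97
tool_pos: [0.6162, -0.2198, 0.224]
tool_rot: [0.002, 0.375, 0.927, -0.0]
contact_force: [0.1, 0.7, -1.3]
gripper_width: 0.411
```

Request:
play_rows([
  {"offset":[0,0,0],"twist":0,"grip":0},
  {"offset":[0,0,0],"twist":0,"grip":0},
  {"offset":[0,0,0],"twist":0,"grip":0},
])

```text
time: 15.22
tool_pos: [0.6161, -0.2198, 0.2238]
tool_rot: [0.002, 0.375, 0.927, -0.0]
contact_force: [-0.2, -0.5, 5.3]
gripper_width: 0.41
```

Request:
play_rows([
  {"offset":[0,0,-6],"twist":0,"grip":0},
  {"offset":[0,0,-22],"twist":0,"grip":0},
  {"offset":[0,0,-50],"twist":0,"grip":0},
  {"offset":[0,0,-85],"twist":0,"grip":0},
  {"offset":[8,-6,-97],"twist":0,"grip":0},
])

```text
time: 15.63
tool_pos: [0.607, -0.2187, 0.324]
tool_rot: [0.004, 0.375, 0.927, -0.0]
contact_force: [0.6, -1.0, 1.0]
gripper_width: 0.414
```

Request:
play_rows([
  {"offset":[27,-22,0],"twist":0,"grip":0},
  {"offset":[54,-43,0],"twist":0,"grip":0},
  {"offset":[81,-64,0],"twist":0,"grip":0},
  {"offset":[102,-80,0],"twist":0,"grip":0},
  {"offset":[102,-80,0],"twist":0,"grip":0},
])

```text
time: 16.05
tool_pos: [0.4725, -0.2036, 0.3165]
tool_rot: [-0.003, 0.376, 0.927, 0.0]
contact_force: [0.4, -0.4, -1.9]
gripper_width: 0.409
```

Request:
play_rows([
  {"offset":[0,0,0],"twist":0,"grip":0},
  {"offset":[0,0,0],"twist":0,"grip":0},
])

```text
time: 16.22
tool_pos: [0.4767, -0.2049, 0.3188]
tool_rot: [0.001, 0.375, 0.927, -0.0]
contact_force: [-0.6, -0.2, -1.7]
gripper_width: 0.413
```

```bash
python3 look.py w7 pin_tip; python3 - <<'E'
import cv2,numpy as np
im=cv2.imread("pics/w7.png")
a=cv2.resize(im[90:190,200:340],None,fx=5,fy=5,interpolation=cv2.INTER_CUBIC)[:300]
a=cv2.resize(im[110:170,215:335],None,fx=5,fy=5,interpolation=cv2.INTER_CUBIC)
b=cv2.resize(im[185:235,215:335],None,fx=5,fy=5,interpolation=cv2.INTER_CUBIC)
b=np.clip(b.astype(float)*1.6,0,255).astype(np.uint8)
cv2.imwrite("pics/c7.png",np.vstack([a,b]))
E
```

```text
pin_tip 0.82 [ 0.4414 -0.1691  0.0674] [276. 134.]
16.3167 [ 0.4773 -0.205   0.3188] [ 0.0004  0.3749  0.9271 -0.    ] 0.4138123608305968 [-0.1615  0.732  -1.3235]
```

View pics/c7.png

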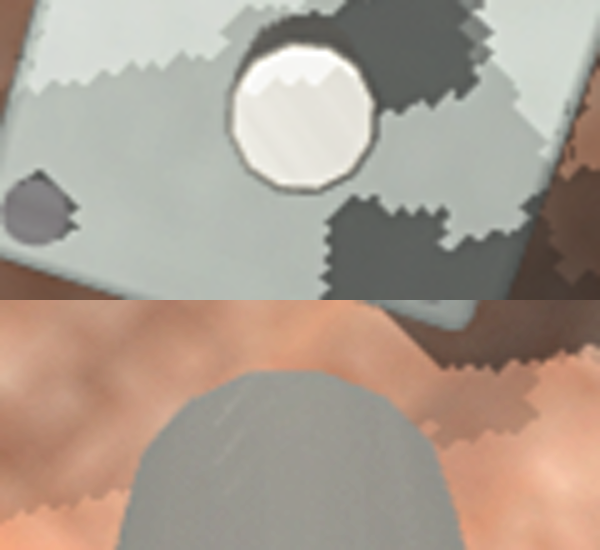

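```bash
python3 - <<'E'
from h import *
np.set_printoptions(precision=4,suppress=True)
p=plane("wrist",275.5,133.4,.0715); a=plane("wrist",273.4,199.2,.095)
t=tool(a);print(p,tool(p),t,"move",tool(p)-t+[18,0,0])
print(tool([.441,-.1697,.072]))
E
```

```text
[ 0.4404 -0.1688  0.0715] [51.9262  0.3252 92.2877] [19.3362 -0.825  68.8121] move [50.59    1.1502 23.4755]
[50.8024  0.0936 91.7885]
```

Request:
play_rows([
  {"offset":[20,0,0],"twist":0,"grip":0},
  {"offset":[40,0.5,0],"twist":0,"grip":0},
  {"offset":[50.5,0.7,0],"twist":0,"grip":0},
  {"offset":[50.5,0.7,8],"twist":0,"grip":0},
  {"offset":[50.5,0.7,17],"twist":0,"grip":0},
])

```text
time: 16.73
tool_pos: [0.4416, -0.1693, 0.3019]
tool_rot: [0.001, 0.375, 0.927, -0.0]
contact_force: [-0.6, 0.7, -0.7]
gripper_width: 0.408
```

Request:
play_rows([
  {"offset":[0,0,1.5],"twist":0,"grip":0},
  {"offset":[0,0,3],"twist":0,"grip":0},
  {"offset":[0,0,4],"twist":0,"grip":0},
  {"offset":[0,0,5],"twist":0,"grip":0},
  {"offset":[0,0,5],"twist":0,"grip":0},
])

```text
time: 17.15
tool_pos: [0.4409, -0.1694, 0.2963]
tool_rot: [-0.0, 0.375, 0.927, 0.0]
contact_force: [-0.4, -0.1, -1.4]
gripper_width: 0.411
```

Request:
play_rows([
  {"offset":[0,0,0.6],"twist":0,"grip":0},
  {"offset":[0,0,1.2],"twist":0,"grip":0},
  {"offset":[0,0,1.2],"twist":0,"grip":0},
])

```text
time: 17.4
tool_pos: [0.4408, -0.1693, 0.2957]
tool_rot: [0.0, 0.375, 0.927, -0.0]
contact_force: [0.3, -0.3, -0.7]
gripper_width: 0.416
```

Request:
play_rows([
  {"offset":[0,0,0.6],"twist":0,"grip":0},
  {"offset":[0,0,1],"twist":0,"grip":0},
  {"offset":[0,0,1],"twist":0,"grip":0},
])

```text
time: 17.65
tool_pos: [0.441, -0.1694, 0.2956]
tool_rot: [0.001, 0.375, 0.927, -0.0]
contact_force: [-2.1, 0.4, 5.5]
gripper_width: 0.413
```

Request:
play_rows([
  {"offset":[0,0,0.5],"twist":0,"grip":0},
  {"offset":[0,0,0.5],"twist":0,"grip":0},
  {"offset":[0,0,0.5],"twist":0,"grip":0},
])

```text
time: 17.9
tool_pos: [0.4411, -0.1695, 0.2956]
tool_rot: [0.001, 0.375, 0.927, -0.0]
contact_force: [-2.3, 1.4, 7.5]
gripper_width: 0.412
```

It stopped at 0.0718, on the pin tip, with only 7 N. It doesn't fit, so it goes to the lower rail.

Request:
play_rows([
  {"offset":[0,0,-6],"twist":0,"grip":0},
  {"offset":[0,0,-30],"twist":0,"grip":0},
  {"offset":[0,0,-60],"twist":0,"grip":0},
  {"offset":[18,26,-60],"twist":0,"grip":0},
  {"offset":[40,57,-60],"twist":0,"grip":0},
])

```text
time: 18.32
tool_pos: [0.4521, -0.1013, 0.3566]
tool_rot: [0.003, 0.377, 0.926, -0.0]
contact_force: [1.2, 0.2, -2.0]
gripper_width: 0.412
```

Request:
play_rows([
  {"offset":[22,32,0],"twist":0,"grip":0},
  {"offset":[44,63,0],"twist":0,"grip":0},
  {"offset":[66,95,0],"twist":0,"grip":0},
  {"offset":[88,126,0],"twist":0,"grip":0},
  {"offset":[109,157,0],"twist":0,"grip":0},
])

```text
time: 18.73
tool_pos: [0.482, 0.0903, 0.3536]
tool_rot: [0.0, 0.375, 0.927, 0.0]
contact_force: [0.0, -0.5, -1.5]
gripper_width: 0.412
```

Request:
play_rows([
  {"offset":[20,29,0],"twist":-0.11,"grip":0},
  {"offset":[40,57,0],"twist":-0.22,"grip":0},
  {"offset":[60,86,0],"twist":-0.33,"grip":0},
  {"offset":[80,115,0],"twist":-0.44,"grip":0},
  {"offset":[80,115,0],"twist":-0.52,"grip":0},
])

```text
time: 19.15
tool_pos: [0.5047, 0.2311, 0.3536]
tool_rot: [-0.0, 0.119, 0.993, 0.001]
contact_force: [-0.2, -1.0, -1.3]
gripper_width: 0.41
```

Request:
play_rows([
  {"offset":[0,0,0],"twist":0,"grip":0},
  {"offset":[0,0,0],"twist":0,"grip":0},
])

```text
time: 19.32
tool_pos: [0.5046, 0.2267, 0.3532]
tool_rot: [-0.0, 0.125, 0.992, -0.0]
contact_force: [1.0, 0.2, -0.7]
gripper_width: 0.408
```

```bash
python3 look.py w8 low_rail high_rail
```

```text
19.4667 [0.5048 0.2257 0.3536] [-0.0001  0.1254  0.9921 -0.0001] 0.41521801198589214 [ 0.5783 -0.5808 -0.3786]
```

View pics/w8.png

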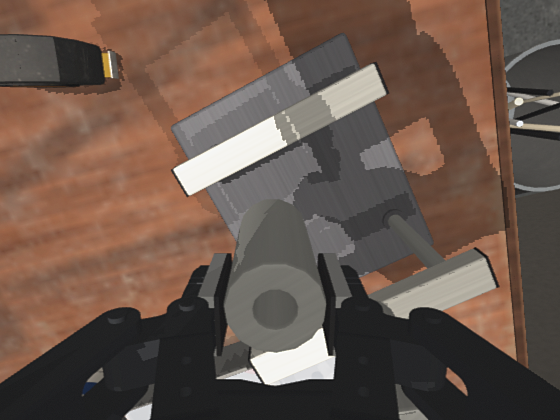

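```bash
python3 - <<'E'
from h import *
np.set_printoptions(precision=4,suppress=True)
L=plane("wrist",180,183.5,.07);Rr=plane("wrist",381.5,78,.07);m=(L+Rr)/2
print(L,Rr,m,np.linalg.norm(L-Rr),tool(m)); print(tool(plane("wrist",274,199.5,.13)))
E
```

```text
[0.4749 0.1662 0.07  ] [0.441  0.3135 0.07  ] [0.458  0.2399 0.07  ] 0.15113815191706814 [ 48.807    2.2042 128.5591]
[19.2421  0.3535 68.5552]
```

Request:
play_rows([
  {"offset":[25,1,0],"twist":0,"grip":0},
  {"offset":[48,2,0],"twist":0,"grip":0},
  {"offset":[48,2,18],"twist":0,"grip":0},
  {"offset":[48,2,38],"twist":0,"grip":0},
  {"offset":[48,2,52],"twist":0,"grip":0},
])

```text
time: 19.88
tool_pos: [0.4582, 0.2394, 0.3006]
tool_rot: [-0.0, 0.125, 0.992, -0.0]
contact_force: [0.3, -0.4, -0.9]
gripper_width: 0.412
```

Request:
play_rows([
  {"offset":[0,0,2],"twist":0,"grip":0},
  {"offset":[0,0,4],"twist":0,"grip":0},
  {"offset":[0,0,5.5],"twist":0,"grip":0},
  {"offset":[0,0,6],"twist":0,"grip":0},
  {"offset":[0,0,6],"twist":0,"grip":0},
])

```text
time: 20.3
tool_pos: [0.4592, 0.2402, 0.2968]
tool_rot: [0.001, 0.124, 0.992, 0.0]
contact_force: [-0.6, 0.2, -0.8]
gripper_width: 0.411
```

Request:
play_rows([
  {"offset":[0,0,0.6],"twist":0,"grip":0},
  {"offset":[0,0,1.2],"twist":0,"grip":0},
  {"offset":[0,0,1.2],"twist":0,"grip":0},
])

```text
time: 20.55
tool_pos: [0.4589, 0.2403, 0.2948]
tool_rot: [0.0, 0.124, 0.992, 0.0]
contact_force: [-0.3, -0.0, -0.3]
gripper_width: 0.415
```

Request:
play_rows([
  {"offset":[0,0,0.5],"twist":0,"grip":0},
  {"offset":[0,0,1],"twist":0,"grip":0},
  {"offset":[0,0,1],"twist":0,"grip":0},
])

```text
time: 20.8
tool_pos: [0.4589, 0.2403, 0.2938]
tool_rot: [0.0, 0.124, 0.992, 0.0]
contact_force: [-0.2, -0.2, 1.0]
gripper_width: 0.413
```

Request:
play_rows([
  {"offset":[0,0,0.5],"twist":0,"grip":0},
  {"offset":[0,0,1],"twist":0,"grip":0},
  {"offset":[0,0,1],"twist":0,"grip":0},
])

```text
time: 21.05
tool_pos: [0.4591, 0.2403, 0.2938]
tool_rot: [0.0, 0.124, 0.992, 0.0]
contact_force: [-2.4, -1.5, 5.7]
gripper_width: 0.413
```

Request:
play_rows([
  {"offset":[0,0,0],"twist":0,"grip":0.43},
  {"offset":[0,0,0],"twist":0,"grip":0.47},
  {"offset":[0,0,0],"twist":0,"grip":0.53},
  {"offset":[0,0,0],"twist":0,"grip":0.6},
  {"offset":[0,0,0],"twist":0,"grip":0.7},
])

```text
time: 21.47
tool_pos: [0.4586, 0.2403, 0.292]
tool_rot: [-0.0, 0.124, 0.992, -0.0]
contact_force: [0.9, -0.5, 1.1]
gripper_width: 0.698
```

Request:
play_rows([
  {"offset":[0,0,0],"twist":0,"grip":0.75},
  {"offset":[0,0,0],"twist":0,"grip":0.8},
  {"offset":[0,0,-10],"twist":0,"grip":0.8},
  {"offset":[0,0,-35],"twist":0,"grip":0.8},
  {"offset":[0,0,-70],"twist":0,"grip":0.8},
])

```text
time: 21.88
tool_pos: [0.4577, 0.2399, 0.3603]
tool_rot: [-0.003, 0.124, 0.992, -0.002]
contact_force: [0.1, 0.9, -0.3]
gripper_width: 0.8
```

Request:
play_rows([
  {"offset":[0,0,-40],"twist":0,"grip":0.8},
  {"offset":[0,0,-75],"twist":0,"grip":0.8},
  {"offset":[0,0,-75],"twist":0,"grip":0.8},
  {"offset":[0,0,-75],"twist":0,"grip":0.8},
  {"offset":[0,0,-75],"twist":0,"grip":0.8},
])

```text
time: 22.3
tool_pos: [0.4586, 0.2402, 0.4376]
tool_rot: [0.0, 0.124, 0.992, 0.0]
contact_force: [-0.2, -0.3, -0.6]
gripper_width: 0.802
```

```bash
python3 - <<'E'
from h import *
np.set_printoptions(precision=4,suppress=True)
ims=[]
for c in ["scene","top"]:
    im=manip.grab_frame(c);cv2.imwrite(f"pics/{c}9.png",im);ims.append(im)
    for n in ["sleeve_1","epoxy_bottle","tape_measure","hex_keys"]:
        for d in manip.tip_of(n,c)[:6]:
            print(c,n,round(d["p"],2),w(c,d["xyz"]))
cv2.imwrite("pics/c9.png",np.hstack([cv2.resize(ims[0][120:320,90:460],(500,270)),cv2.resize(ims[1][150:320,120:300],(286,270))]))
s=manip.state();print(s["time"],s["tool_pos"],s["contact_force"])
E
```

```text
scene sleeve_1 0.87 [ 0.6856 -0.2324  0.0003]
scene sleeve_1 0.76 [0.4565 0.2407 0.0713]
scene sleeve_1 0.75 [0.5691 0.2612 0.129 ]
scene sleeve_1 0.7 [ 0.7707 -0.2305  0.0035]
scene sleeve_1 0.64 [ 0.602  -0.1382  0.0043]
scene tape_measure 0.87 [0.3723 0.0855 0.001 ]
scene hex_keys 0.94 [ 0.3747 -0.0642  0.0046]
top sleeve_1 0.75 [ 0.7675 -0.235   0.0032]
top sleeve_1 0.73 [ 0.6902 -0.2286 -0.0007]
top sleeve_1 0.67 [ 0.5985 -0.134   0.0006]
top sleeve_1 0.58 [0.5751 0.2589 0.1298]
top sleeve_1 0.18 [ 0.3715  0.0857 -0.0003]
top epoxy_bottle 0.82 [0.647  0.0204 0.0001]
top tape_measure 0.82 [ 0.3698  0.0855 -0.0029]
top hex_keys 0.65 [ 0.3728 -0.0667 -0.0048]
22.8 [0.4588 0.2403 0.4371] [-0.378  -0.4205 -0.3542]
```

```bash
python3 - <<'E'
from h import *
for d in (manip.grab_frame("wrist"),manip.tip_of("sleeve_1","wrist"))[1][:4]: print(d["p"],w("wrist",d["xyz"]))
im=cv2.imread("pics/scene9.png")
print(manip.job_done())
E
```

```text
0.76 [0.57269511 0.26914098 0.12927172]
0.6 [0.45781203 0.24018855 0.06422976]
the job is handed in; nothing more can be done
None
```

Both sleeves are checked and put away, and the job is handed in at about 23 s of the 61 s allowed.

- **First sleeve (wide bore):** it went all the way down the pin. Its lower end stopped at 12 mm, on the base plate, with about 12 N vertical force. It now stands on the higher rail.
- **Second sleeve (narrow bore):** it stopped on top of the pin at 72 mm with about 7 N. It was within 0.2 mm of the first sleeve's position there, so this was a real stop and not a misalignment. It now stands on the lower rail.

**Final checks:**
- **Sleeves:** the networks put their lower ends at about (0.57, 0.26, 0.13) and (0.457, 0.240, 0.064–0.071), both on the rails.
- **Other things:** the look-alikes, bottle, tape measure and hex keys had not moved, within measuring error.
- **Arm:** the gripper was clear and touching nothing.

**Checks that failed or disagreed:**
- **Last picture not seen:** the 12-picture limit stopped me viewing it, so the second sleeve standing upright rests on the network positions and the contact height at release.
- **Top camera:** its network missed the second sleeve on the rail, but the scene and wrist cameras both found it.
- **Early measurements:** the top and wrist cameras differed by about 5 mm, so I aligned on the pin from close wrist views instead.

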